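Lower the ratchet arm of a weld-test positioner

TASK

Lower the raised coupon arm of the bench welding positioner to level: with a fingertip press the thumb pad of its ratchet pawl fully down so that the hook comes clear of the teeth, keep pushing so that the arm swings down past the teeth until it rests on its stop, then let go and move away, leaving the pawl sprung home in the last notch. Only press and push: do not grip or raise the pad or the arm, and leave the loose pieces on the bench where they are.

Things in the scene. Friction and masses are not known exactly. Their poses are not given: they have to be found in the camera images.
- stand: the positioner, bolted to the bench: grey base plate 200 x 130 x 12 mm, upright steel plate whose rounded edge carries ratchet teeth (tooth tips 76 mm from the hinge, highest point 186 mm). Origin: underside centre, right below the hinge. The coupon arm points along its -x axis; its y axis is parallel to the hinge; z up.
- hinge (a point): hinge axis of the coupon arm, 110 mm above the bench, on the middle plane of the stand
- coupon_arm (a joint): angle of the coupon arm above level, rad; 0 = level on its rubber-topped stop post, starts 0.45 to 0.78. Arm: twin grey bars 26 mm wide, 25 mm high; its end, 310 mm from the hinge, bears a clamped steel coupon, 105 mm wide, 40 mm above the bars' centre, up to 360 mm above the bench. Stiff hinge: stays where left, goes down at 3 to 14 N on the pad. With the pawl in, teeth every 0.21 rad stop it.
- pawl (a joint): angle of the spring pawl on its pin in the arm (pin on the arm's centre line, 88 mm from the hinge), rad; 0 = home, hook fully in the teeth; clear of them above about 0.13; 0.18 = pad fully down on its stop. About 3 to 5 N on the pad; it springs back when let go. May start partly up on a tooth.
- thumb_pad (a point): middle of the top face of the pawl's ribbed steel thumb pad, 44 mm along the arm x 36 mm wide, outer end 10 deg down from the arm. Arm level: 190 mm out from the hinge and 52 mm above it; fully pressed: 198 mm out, 33 mm above. It turns with the arm about the hinge. The coupon plate begins 35 mm farther out, the hook stands about 115 mm nearer the hinge.
- pipe_ring_a: loose steel pipe ring standing on the bench, 54 mm outside diameter, 55 mm high; origin at underside centre; leave alone
- pipe_ring_b: second loose steel pipe ring, same size; origin at underside centre; leave alone
- spare_plate: loose flat steel plate 120 x 45 x 8 mm lying on the bench; origin at underside centre; leave alone
- hammer: loose hammer with a wooden handle, about 260 mm long, lying on the bench beside the stand; leave alone

How it is judged:
On the way, in this order (a step that is already met when the one before it is completed fails the run):
1. the thumb pad is pressed fully down, so the pawl's hook is clear of the teeth, while the arm is still raised (value of joint pawl above 0.15 rad and value of joint coupon_arm above 0.25 rad), for 0.05 s.
2. the arm has been pushed down onto its stop (value of joint coupon_arm below 0.04 rad), for 0.1 s.
At the end, for the whole second after the job is handed in: the coupon arm lies level on its stop (within 0.04 rad) and the pawl has sprung home into the last notch (pawl angle under 0.05 rad) (value of joint coupon_arm below 0.04 rad and value of joint pawl below 0.05 rad); the robot touches nothing.
It fails at once if a loose piece on the bench is moved more than 15 mm or lifted (distance of any of pipe_ring_a, pipe_ring_b, spare_plate, hammer from where it was at the start of the episode above 0.015 m).
It fails at once if the arm is raised (swung upward faster than 0.3 rad/s, or beyond 0.9 rad) (velocity of joint coupon_arm above 0.3 rad/s or value of joint coupon_arm above 0.9 rad).
It fails at once if the thumb pad is taken between the fingers (the grasp point within 10 mm of the middle of its top face) instead of being pressed (distance between the grasp point and thumb_pad below 0.01 m).
It also fails if it takes over 40 s, if anything falls off the work surface, if the arm or the gripper's body presses on something with over 40 N, if the wrist force passes 120 N, or if a joint passes its speed limit or range.

ROBOT

A 6-joint arm with a two-finger parallel gripper is mounted at the origin on the work surface. World frame = base frame: x ahead of the robot, y to its left, z up, the work surface at z = 0. Lengths are in m, angles in rad, forces in N, time in s.
With the tool pointing down it reaches from about 0.425 to 0.95 m from the base axis. Payload 3.5 kg.
Tool frame: the origin (TCP) lies midway between the tips of the shut fingers; the grasp point (between the pads) lies ctrl.grasp_offset behind it (ctrl.grasp_offset is the distance from the TCP to the grasp point, in m); x points along the fingers, y is the direction in which the jaws open and shut, and the axes are right-handed (so a half turn about x gives the same grasp; the last joint's range is limited). The gripper opens to 85 mm and grips with 20 to 120 N. Pads are 22 mm wide; open, the fingers measure 114 mm over their backs; the gripper's body (76 mm by 85 mm) begins 54 mm behind the grasp point. The pads swing forward as they close: fully open they stand 13 mm farther back than shut.
Start: joints at [-0.15, 0.286, 1.577, -0, 1.279, -0.15], TCP at [0.675, 0, 0.231] pointing down, gripper open.
Joint ranges: [-2.77, 2.77], [-0.9, 2.22], [0.21, 2.48], [-1.53, 4.67], [0.24, 2.81], [-2.84, 2.84]. Speed limits (rad/s): [2.79, 2.79, 3.14, 3.14, 3.14, 3.14].

INTERFACE

Orientations are given as a unit quaternion [x, y, z, w].
In Python, from plant import readout, read_camera, sign_off, ctrl gives the robot as it stands.
- The arm moves only by the tool drive_tool, never from a script. Its argument "steps" is a list of rows, each a list of 5 numbers: the shift along the tool's x, y, z in cm, then the turn about the tool's x in degrees, then the opening, from 0 (shut) to 1 (fully open). A call has 1 to 10 rows; each row shifts and turns the commanded pose from where the row before left it, along the tool's axes as they then stand; what a row does not reach is not made up. A row lasts 1/10 s, in which the tool goes at most 50 mm and 8.59 degrees, less where a joint would pass 70% of its speed; a pose out of reach is approached as far as the arm can. A call is refused whole if a number of a shift passes 5 or a number of a turn 8.59, either way. A call with a gripper value outside its range is refused whole. The fingers move at their own pace and stop on an object; "force" is the grip in N (left out, the last holds). Time passes only in rows, so rows that do not move let the fingers close. It gives the time, the measured TCP pose, the force and the opening at its end, in the units of the state.
- readout.get_state(): the state, without advancing time (a new reading comes with each control period).
- read_camera(name): name is "scene" or "side" or "wrist"; returns a dict with "frame" (480x640x3 uint8, red, green, blue), "vertical_fov" (degrees; the focal length in pixels is half the picture's height over the tangent of half this angle, whatever the lens; pixels are square), "cx", "cy" (the principal point, pixels), "k1" (the pictures are not rectified: a ray, as slopes to the right and down, at radius r is drawn at 1 + k1 r^2 times it, then the intrinsics apply), "eye" and "orientation" of the camera in the world. Camera axes: x right, y up, looking along -z (the intrinsics and any distortion apply to the point x, -y, -z); pixel columns grow to the right and rows downward; lengths in m; the calibration is good to about 2 mm. A picture is of the moment at which its call begins. There is no depth.
- sign_off(): hands the job in, once; it reports no verdict.
The state is a dict: "time": time; "qpos": joint angles; "dq": joint speeds; "joint_efforts": joint torques, N m; "eef_pos": TCP position; "tcp_rot": TCP orientation; "contact_force": force on the tool from outside, world axes, zero at the start; "wrist_torque": the same for the moment, N m; "opening": opening from 0.0 (shut) to 1.0 (fully open).
Only numpy, scipy, OpenCV 4.12 (cv2) and the standard library are available. Lean on these libraries where they do the work, as an engineer would, in place of code of your own. Each camera call takes 0.05 s, during which the arm holds its last target. There are 200 camera calls.

## Working session

There is one attempt and no reset: what is moved stays moved. The work goes in short steps, Python scripts to look and compute and a tool call to move; the robot and the scene stay as the last step left them, time stands still between calls to the robot, and variables do not carry over. Pictures are saved under pics/ and viewed, about 8 in all and at most 12, crops included, and the job is handed in when it is done.

Besides the shell and the picture viewer there is one more tool, called as name([rows], argument=value, ...), one row to a line, values as JSON. drive_tool: Moves the arm, as the interface text tells. Its arguments: {"type":"object","properties":{"steps":{"type":"array","items":{"type":"array","items":{"type":"number"}}},"force":{"type":"number"}},"required":["steps"]}

```bash
mkdir -p pics
cat > h.py <<'E'
from plant import readout, read_camera, sign_off, ctrl
import numpy as np, cv2
from scipy.spatial.transform import Rotation as R
def K(c):
    f=240/np.tan(np.radians(c['vertical_fov'])/2); return f
def proj(c,P):
    P=np.atleast_2d(P); q=R.from_quat(c['orientation']).inv().apply(P-np.array(c['eye']))
    s=np.c_[q[:,0],-q[:,1]]/(-q[:,2:3]); s=s*(1+c['k1']*(s**2).sum(1,keepdims=True))
    return s*K(c)+[c['cx'],c['cy']]
def ray(c,uv):
    d=(np.array(uv,float)-[c['cx'],c['cy']])/K(c); s=d.copy()
    for _ in range(20): s=d/(1+c['k1']*(s@s))
    v=R.from_quat(c['orientation']).apply([s[0],-s[1],-1]); return np.array(c['eye']),v/np.linalg.norm(v)
def onz(c,uv,z):
    o,v=ray(c,uv); return o+v*(z-o[2])/v[2]
E
python3 - <<'E'
from h import *
import pickle
cs={}
for n in('scene','side'):
    c=read_camera(n);cs[n]=c;cv2.imwrite(f'pics/{n}0.png',c['frame'][:,:,::-1]);print(n,c['eye'],c['orientation'],c['k1'],K(c))
pickle.dump(cs,open('c0.pkl','wb'))
s=readout.get_state();print(s,ctrl.grasp_offset)
E
```

```text
scene [ 1.02303428 -0.24931656  0.98594902] [0.24459195 0.1275857  0.42271618 0.86325413] -0.019857845922138725 461.37355123097376
side [ 0.49300971 -0.6203662   0.85158674] [ 0.3706297  -0.0157675  -0.06042892  0.92667867] -0.19267602229536246 584.0608077276322
{'time': 0.1, 'qpos': array([-1.50005699e-01,  2.87136530e-01,  1.57803664e+00,  8.94962619e-07,
        1.27859808e+00, -1.50016003e-01]), 'dq': array([-0.00098426, -0.00033064, -0.00446625,  0.00034087,  0.00093133,
       -0.00077746]), 'joint_efforts': array([ 1.14915063e-03, -4.07295120e+01, -2.93698221e+01, -1.06323112e-04,
        3.42678482e-03, -4.41654265e-06]), 'eef_pos': array([6.74404276e-01, 1.16000254e-04, 2.30042585e-01]), 'tcp_rot': array([ 0.4995403 ,  0.50062232, -0.50045408,  0.49938211]), 'contact_force': array([ 0.66761982, -0.3105138 ,  0.73344205]), 'wrist_torque': array([-0.00484832, -0.01133789,  0.02901326]), 'opening': 0.9972759345079153} 0.0187
```

View pics/scene0.png

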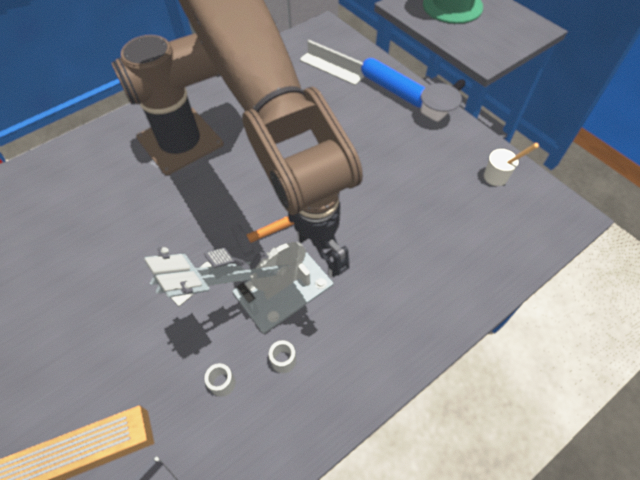

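View pics/side0.png

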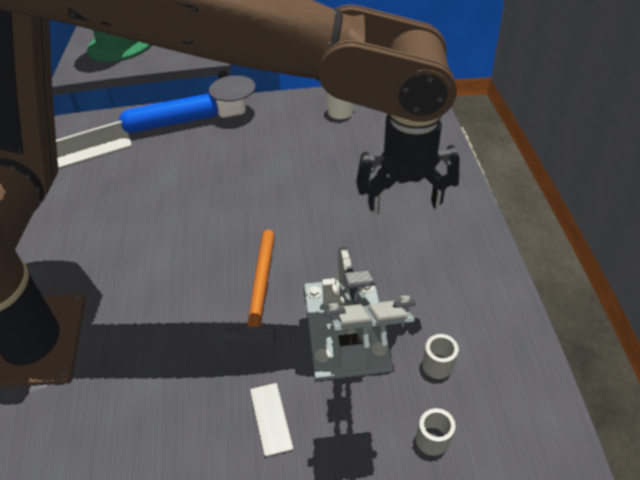

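Scene: the stand is at about (285,285), with its arm pointing left to the coupon (180,275) and the pad near (222,258). Side: the base plate is around (345,330) and the arm points toward the camera. I'll zoom in.

Run:
```python
from h import *
import pickle
cs=pickle.load(open('c0.pkl','rb'))
a=cs['scene']['frame'][235:335,140:340];b=cs['side']['frame'][235:385,295:425]
a=cv2.resize(a,None,fx=4,fy=4,interpolation=cv2.INTER_CUBIC)
b=cv2.resize(b,None,fx=4,fy=4,interpolation=cv2.INTER_CUBIC)
cv2.imwrite('pics/a.png',a[:,:,::-1]);cv2.imwrite('pics/b.png',b[:,:,::-1])
```

```text
(no output)
```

View pics/a.png

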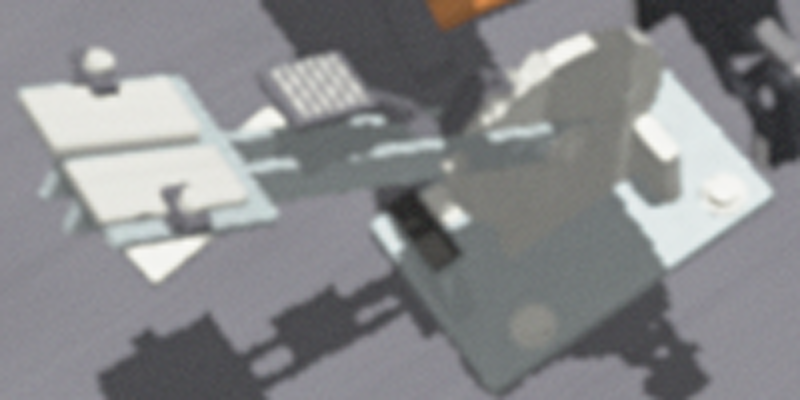

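View pics/b.png

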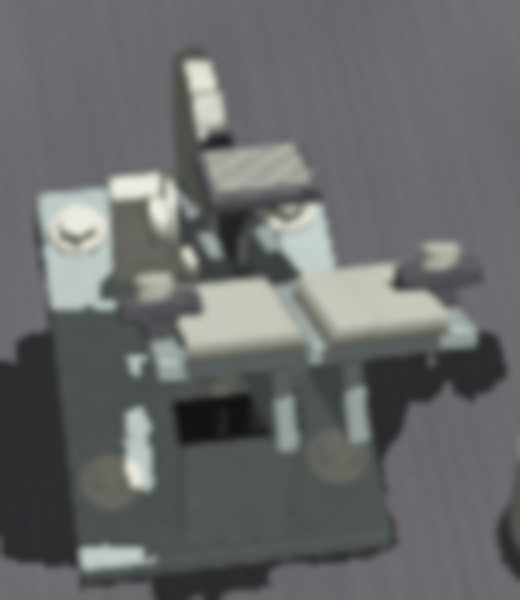

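```bash
cat > fit.py <<'E'
from h import *
import pickle
from scipy.optimize import least_squares
cs=pickle.load(open('c0.pkl','rb'))
S=lambda u,v:(140+u/4,235+v/4)
D=lambda u,v:(295+u/4,235+v/4)
obs=[('scene','b',(-.1,-.065,.012),S(495,388)),('scene','b',(-.1,.065,.012),S(372,222)),('scene','b',(.1,-.065,.012),S(775,190)),
('side','b',(-.1,.065,.012),D(80,573)),('side','b',(-.1,-.065,.012),D(393,540)),('side','b',(.1,.065,.012),D(38,192)),
('scene','p',0,S(318,88)),('side','p',0,D(256,171))]
def arm2w(t,P): # arm coords: out, y, up
    x,y,yaw,q=t[:4]; o,l,u=P
    X=-(o*np.cos(q)-u*np.sin(q)); Z=.11+o*np.sin(q)+u*np.cos(q)
    return np.array([x+X*np.cos(yaw)-l*np.sin(yaw),y+X*np.sin(yaw)+l*np.cos(yaw),Z])
def padarm(p): # rotate about pin (0.088,0)
    v=np.array([.190-.088,.052]);c,s=np.cos(p),np.sin(p)
    return (.088+c*v[0]+s*v[1],0,-s*v[0]+c*v[1])
def wp(t,k,P):
    if k=='b':
        x,y,yaw=t[:3];return np.array([x+P[0]*np.cos(yaw)-P[1]*np.sin(yaw),y+P[0]*np.sin(yaw)+P[1]*np.cos(yaw),P[2]])
    return arm2w(t,padarm(t[4]))
def res(t): return np.concatenate([(proj(cs[c],wp(t,k,P))[0]-uv) for c,k,P,uv in obs]+[[(t[4]-.02)*20]])
if __name__=='__main__':
    c0=onz(cs['side'],(345,330),.012)
    r=least_squares(res,[c0[0],c0[1],1.5,.6,.02]);t=r.x
    print(t.round(4));print(res(t).round(1))
    for p in(0,.09,.18):print(p,padarm(p),arm2w(t,padarm(p)))
    print('level',arm2w([*t[:3],0],padarm(.18)));np.save('t.npy',t)
    print(R.from_quat(readout.get_state()['tcp_rot']).as_matrix().round(2))
    # triangulate pad
    o1,v1=ray(cs['scene'],S(318,88));o2,v2=ray(cs['side'],D(256,171))
    s=np.linalg.lstsq(np.c_[v1,-v2],o2-o1,rcond=None)[0];print(o1+s[0]*v1,o2+s[1]*v2)
    im={n:cs[n]['frame'].copy() for n in cs}
    for nm,P in dict(end=(.31,0,.04),pin=(.088,0,0)).items():
        for n in cs: print(nm,n,proj(cs[n],arm2w(t,P)).round())
E
python3 fit.py
```

```text
[ 0.5808 -0.0379  1.5635  0.7107  0.0202]
[-0.9  0.4 -0.8 -0.2  0.2  0.6 -0.  -0.5  0.3 -1.2 -0.3  0.3  0.1 -0.4
  0.1  0.2  0. ]
0 (np.float64(0.19), 0, np.float64(0.052)) [ 0.57997612 -0.14793747  0.2733642 ]
0.09 (np.float64(0.19426086332552), 0, np.float64(0.042621930098426575)) [ 0.57990825 -0.15728463  0.26903647]
0.18 (np.float64(0.19766159448253126), 0, np.float64(0.03289885553554824)) [ 0.57984348 -0.16620499  0.26388613]
level [ 0.57934018 -0.23552342  0.14289886]
[[-0.  1.  0.]
 [ 0.  0. -1.]
 [-1. -0. -0.]]
[ 0.58037562 -0.15051487  0.27220672] [ 0.57980851 -0.14986713  0.27264811]
end scene [[159. 267.]]
end side [[374. 305.]]
pin scene [[250. 271.]]
pin side [[353. 300.]]
```

The fit is good to about 1 px: arm about 0.71 rad, pad middle about (0.580, -0.150, 0.272). The tool points down, with tool y = +x and tool z = -y. I'll go up and over with the fingers shut.

drive_tool([
  [-5,0,0,0,0],
  [-5,0,0,0,0],
  [-5,0,0,0,0],
  [-2,0,0,0,0],
  [0,-2.35,3.55,0,0],
  [0,-2.35,3.55,0,0],
  [0,-2.35,3.55,0,0],
  [0,-2.35,3.55,0,0],
  [0,0,0,0,0],
  [0,0,0,0,0],
])

```text
time: 1.1
eef_pos: [0.5805, -0.1426, 0.401]
tcp_rot: [0.501, 0.5, -0.5, 0.499]
contact_force: [0.6, -0.2, -0.4]
opening: 0.001
```

drive_tool([
  [3,0,0,0,0],
  [3,0,0,0,0],
  [2.5,0,0,0,0],
  [1.5,0,0,0,0],
  [0,0,0,0,0],
  [0,0,0,0,0],
])

```text
time: 1.7
eef_pos: [0.5816, -0.1415, 0.3021]
tcp_rot: [0.5, 0.5, -0.5, 0.5]
contact_force: [-0.5, 0.1, 0.4]
opening: -0.003
```

Run:
```python
from h import *
c=read_camera('side');d=read_camera('scene')
a=cv2.resize(c['frame'][200:350,280:440],None,fx=2.5,fy=2.5,interpolation=cv2.INTER_CUBIC)
b=cv2.resize(d['frame'][180:330,140:300],None,fx=2.5,fy=2.5,interpolation=cv2.INTER_CUBIC)
cv2.imwrite('pics/n1.png',np.hstack([a,b])[:,:,::-1]);s=readout.get_state();print(s['eef_pos'],s['contact_force'],s['opening'],s['time'])
```

```text
[ 0.58195575 -0.1420073   0.30348536] [ 0.03206737  0.03965194 -0.17357684] -0.0023283634222812186 1.8
```

View pics/n1.png

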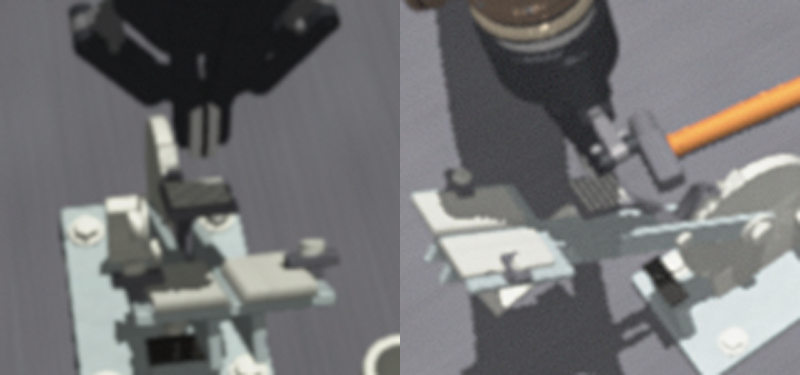

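The fingertip is centred over the pad and clear of the coupon. Now touch and press.

drive_tool([
  [1.2,0,0,0,0],
  [1.0,0,0,0,0],
  [0.5,0,0,0,0],
  [0.2,0,0.3,0,0],
  [0.2,0,0.3,0,0],
  [0.2,0,0.3,0,0],
  [0.2,0,0.3,0,0],
  [0.2,0,0.2,0,0],
  [0,0,0,0,0],
])

```text
time: 2.7
eef_pos: [0.5809, -0.1567, 0.2648]
tcp_rot: [-0.5, -0.5, 0.5, -0.5]
contact_force: [-2.5, 1.2, 4.0]
opening: -0.001
```

Run:
```python
from h import *
c=read_camera('side');d=read_camera('scene')
a=cv2.resize(c['frame'][200:350,280:440],None,fx=2.5,fy=2.5,interpolation=cv2.INTER_CUBIC)
b=cv2.resize(d['frame'][180:330,140:300],None,fx=2.5,fy=2.5,interpolation=cv2.INTER_CUBIC)
cv2.imwrite('pics/n2.png',np.hstack([a,b])[:,:,::-1]);s=readout.get_state();print(s['eef_pos'],s['contact_force'],s['wrist_torque'],s['time'])
```

```text
[ 0.5809373  -0.15640088  0.26493123] [-2.86859624  1.10412866  4.64733543] [0.01462845 0.47610473 0.02162468] 2.8
```

View pics/n2.png

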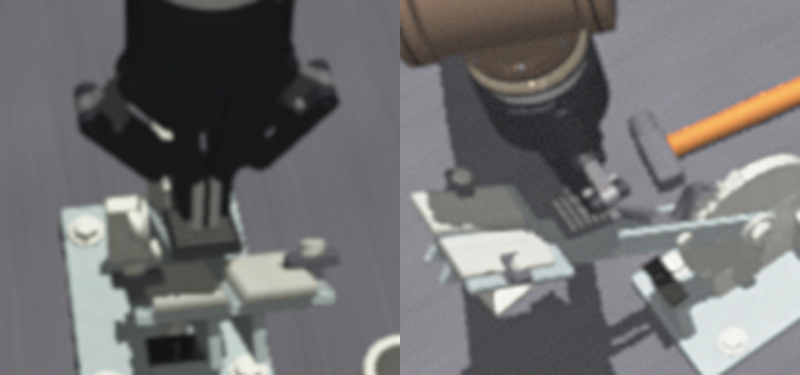

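The pad is visibly pressed (about 5 N) and the arm hasn't moved. Next I'll compute the arc to follow, with a small downward bias.

Run:
```python
from fit import *
t=np.load('t.npy')
for q in np.linspace(.71,-.0,15):
    m=arm2w([*t[:3],q],padarm(.18)); off=-.009+.012*(1-q/.71); a=q-.355
    print(round(q,3),'y %.4f z %.4f'%(m[1]-off, m[2]+off*np.tan(a)+.011*abs(np.tan(a))))
```

```text
0.71 y -0.1573 z 0.2645
0.659 y -0.1658 z 0.2580
0.609 y -0.1739 z 0.2510
0.558 y -0.1817 z 0.2435
0.507 y -0.1891 z 0.2356
0.456 y -0.1961 z 0.2273
0.406 y -0.2026 z 0.2186
0.355 y -0.2088 z 0.2096
0.304 y -0.2144 z 0.2013
0.254 y -0.2197 z 0.1927
0.203 y -0.2244 z 0.1838
0.152 y -0.2287 z 0.1747
0.101 y -0.2325 z 0.1653
0.051 y -0.2357 z 0.1557
-0.0 y -0.2385 z 0.1459
```

drive_tool([
  [0.15,0,0,0,0],
  [0.1,0,0,0,0],
  [0,0,0,0,0],
  [0.32,0,0.42,0,0],
  [0.33,0,0.42,0,0],
  [0.35,0,0.4,0,0],
  [0.35,0,0.4,0,0],
  [0,0,0,0,0],
])

```text
time: 3.6
eef_pos: [0.5812, -0.1733, 0.249]
tcp_rot: [0.5, 0.499, -0.5, 0.501]
contact_force: [-1.8, -1.2, 4.1]
opening: 0.001
```

Run:
```python
from h import *
c=read_camera('side');d=read_camera('scene')
a=cv2.resize(c['frame'][200:350,280:440],None,fx=2.5,fy=2.5,interpolation=cv2.INTER_CUBIC)
b=cv2.resize(d['frame'][180:330,140:300],None,fx=2.5,fy=2.5,interpolation=cv2.INTER_CUBIC)
cv2.imwrite('pics/n3.png',np.hstack([a,b])[:,:,::-1]);s=readout.get_state();print(s['eef_pos'],s['contact_force'],s['wrist_torque'],s['time'])
```

```text
[ 0.58123442 -0.1730767   0.24914998] [-2.34116516 -0.21533355  5.19150953] [-0.13827838  0.41168239 -0.01200989] 3.7
```

View pics/n3.png

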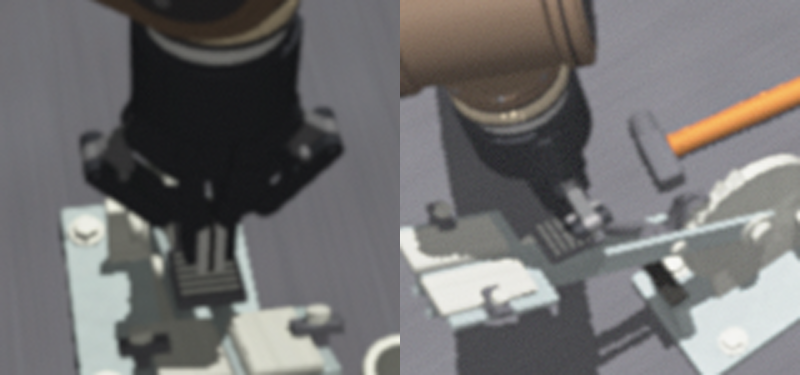

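The arm has begun to swing down and the pad stays pressed. I'll check the arm and pawl angles from the clamp knobs.

Run:
```python
from fit import *
t=np.load('t.npy');S0=cs['scene'];D0=cs['side']
def tri(a,b):
    o1,v1=ray(S0,a);o2,v2=ray(D0,b);s=np.linalg.lstsq(np.c_[v1,-v2],o2-o1,rcond=None)[0];p,r=o1+s[0]*v1,o2+s[1]*v2
    return (p+r)/2,np.linalg.norm(p-r)
def toarm(w):
    f=least_squares(lambda P:arm2w(t,P)-w,[.27,0,.05]).x;return f
for a,b,n in (((164.5,250.5),D(155,280),(156,264.8)),((185.5,283.5),D(438,250),(178,298.8))):
    w,e=tri(a,b);P=toarm(w);f=least_squares(lambda q:proj(S0,arm2w([*t[:3],q[0]],P))[0]-n,[.6])
    print(P.round(4),round(e,4),'q',f.x,f.fun.round(1))
    q=f.x[0]
    for p in(.05,.1,.15,.18):print(p,arm2w([*t[:3],q],padarm(p)).round(4), proj(S0,arm2w([*t[:3],q],padarm(p))).round(1))
```

```text
[0.2764 0.0405 0.0362] 0.0022 q [0.58389875] [0.1 0.1]
0.05 [ 0.5798 -0.1726  0.2552] [[210.7 268. ]]
0.1 [ 0.5798 -0.1774  0.252 ] [[208.8 270.3]]
0.15 [ 0.5797 -0.182   0.2486] [[207.  272.5]]
0.18 [ 0.5797 -0.1846  0.2464] [[206.  273.9]]
[ 0.2806 -0.0401  0.0378] 0.0005 q [0.59063787] [-1.6 -0.9]
0.05 [ 0.5798 -0.1716  0.2561] [[211.1 267.5]]
0.1 [ 0.5798 -0.1764  0.2529] [[209.2 269.7]]
0.15 [ 0.5797 -0.181   0.2495] [[207.4 272. ]]
0.18 [ 0.5797 -0.1837  0.2474] [[206.3 273.3]]
```

The arm is at about 0.59 rad, and the pawl is at about 0.16–0.18, consistent with a full press. I'll carry on along the arc, contacting slightly further out.

drive_tool([
  [0.35,0,0.55,0,0],
  [0.38,0,0.5,0,0],
  [0.4,0,0.5,0,0],
  [0.42,0,0.45,0,0],
  [0.42,0,0.4,0,0],
  [0.43,0,0.4,0,0],
  [0.44,0,0.38,0,0],
  [0.45,0,0.35,0,0],
  [0,0,0,0,0],
])

```text
time: 4.6
eef_pos: [0.5808, -0.2086, 0.2143]
tcp_rot: [-0.5, -0.5, 0.5, -0.5]
contact_force: [1.6, 1.2, 3.2]
opening: 0.001
```

drive_tool([
  [0.45,0,0.3,0,0],
  [0.45,0,0.3,0,0],
  [0.45,0,0.28,0,0],
  [0.45,0,0.26,0,0],
  [0.45,0,0.24,0,0],
  [0.45,0,0.22,0,0],
  [0.45,0,0.2,0,0],
  [0,0,0,0,0],
])

```text
time: 5.4
eef_pos: [0.5808, -0.2261, 0.1829]
tcp_rot: [-0.5, -0.5, 0.5, -0.5]
contact_force: [0.2, 0.5, 1.6]
opening: -0.0
```

Run:
```python
from h import *
c=read_camera('side');d=read_camera('scene')
a=cv2.resize(c['frame'][230:380,280:440],None,fx=2.5,fy=2.5,interpolation=cv2.INTER_CUBIC)
b=cv2.resize(d['frame'][220:370,120:280],None,fx=2.5,fy=2.5,interpolation=cv2.INTER_CUBIC)
cv2.imwrite('pics/n4.png',np.hstack([a,b])[:,:,::-1]);s=readout.get_state();print(s['eef_pos'],s['contact_force'],s['wrist_torque'],s['time'])
```

```text
[ 0.58083247 -0.22581855  0.18353452] [0.52075295 1.04626607 1.89354636] [ 0.20101538 -0.02110444 -0.01794068] 5.5
```

View pics/n4.png

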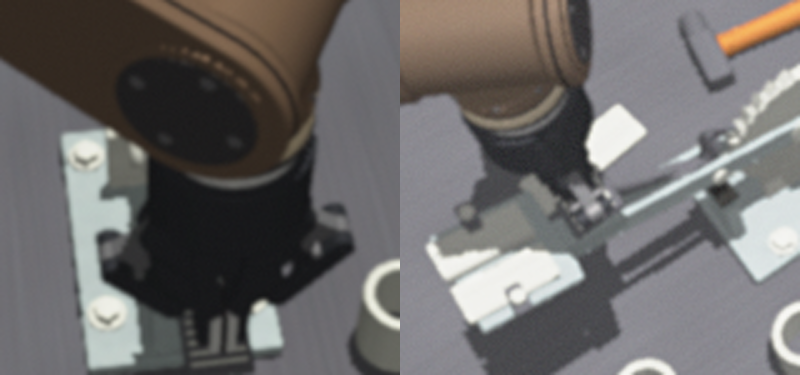

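Run:
```python
from fit import *
t=np.load('t.npy');S0=cs['scene']
for P,n in (((.2764,.0405,.0362),(146.8,305.2)),((.2806,-.0401,.0378),(166.8,338))):
    f=least_squares(lambda q:proj(S0,arm2w([*t[:3],q[0]],P))[0]-n,[.3]);print(f.x,f.fun.round(1))
q=f.x[0]
for p in(0,.05,.1,.15,.18):print(p,arm2w([*t[:3],q],padarm(p)).round(4))
```

```text
[0.18568703] [-0.6  0. ]
[0.19775844] [-3.2 -0. ]
0 [ 0.5795 -0.2139  0.1983]
0.05 [ 0.5795 -0.2174  0.1937]
0.1 [ 0.5794 -0.2206  0.189 ]
0.15 [ 0.5794 -0.2235  0.1841]
0.18 [ 0.5794 -0.2252  0.1811]
```

Arm at about 0.19 rad with the pawl still fully down. Finish the swing.

drive_tool([
  [0.45,0,0.22,0,0],
  [0.45,0,0.2,0,0],
  [0.45,0,0.18,0,0],
  [0.45,0,0.17,0,0],
  [0.45,0,0.15,0,0],
  [0.45,0,0.13,0,0],
  [0.45,0,0.12,0,0],
  [0.4,0,0.1,0,0],
  [0.2,0,0,0,0],
  [0,0,0,0,0],
])

```text
time: 6.5
eef_pos: [0.5809, -0.2388, 0.1461]
tcp_rot: [-0.5, -0.5, 0.5, -0.5]
contact_force: [0.3, -0.2, 2.8]
opening: 0.001
```

Now press until the stop shows in the force.

drive_tool([
  [0.2,0,0,0,0],
  [0.1,0,0,0,0],
  [0,0,0,0,0],
])

```text
time: 6.8
eef_pos: [0.581, -0.2391, 0.1439]
tcp_rot: [0.5, 0.5, -0.5, 0.501]
contact_force: [0.3, -2.1, 4.0]
opening: -0.001
```

drive_tool([
  [0.2,0,0,0,0],
  [0.1,0,0,0,0],
  [0,0,0,0,0],
])

```text
time: 7.1
eef_pos: [0.5812, -0.2393, 0.1432]
tcp_rot: [0.499, 0.5, -0.5, 0.501]
contact_force: [-4.7, -1.5, 11.6]
opening: 0.001
```

drive_tool([
  [0.15,0,0,0,0],
  [0.1,0,0,0,0],
  [0,0,0,0,0],
  [0,0,0,0,0],
])

```text
time: 7.5
eef_pos: [0.5814, -0.2395, 0.1426]
tcp_rot: [0.499, 0.499, -0.5, 0.501]
contact_force: [-6.8, -0.1, 17.9]
opening: 0.001
```

The stop is reached: force climbs to 18 N with almost no motion. Release straight up and back off.

drive_tool([
  [-0.5,0,0,0,0],
  [-0.6,0,0,0,0],
  [-0.8,0,0,0,0],
  [-1,0,0,0,0],
  [-2,0,0,0,0],
  [-4,0,0,0,0],
  [-4,0,0,0,0],
  [-4,0,0,0,0],
  [-4,0,0,0,0],
  [0,0,0,0,0],
])

```text
time: 8.5
eef_pos: [0.5829, -0.2393, 0.3553]
tcp_rot: [0.501, 0.496, -0.499, 0.504]
contact_force: [0.5, 0.3, 1.3]
opening: -0.0
```

drive_tool([
  [0,3,-3.5,0,0],
  [0,3,-3.5,0,0],
  [0,3,-3.5,0,0],
  [0,3,-3.5,0,0],
  [0,3,-3.5,0,0],
  [0,0,0,0,0],
  [0,0,0,0,0],
])

```text
time: 9.2
eef_pos: [0.731, -0.0621, 0.3447]
tcp_rot: [0.499, 0.501, -0.5, 0.5]
contact_force: [-0.1, -0.8, -0.6]
opening: -0.001
```

Run:
```python
from h import *
c=read_camera('side');d=read_camera('scene')
a=cv2.resize(c['frame'][260:410,280:440],None,fx=2.5,fy=2.5,interpolation=cv2.INTER_CUBIC)
b=cv2.resize(d['frame'][230:380,120:280],None,fx=2.5,fy=2.5,interpolation=cv2.INTER_CUBIC)
cv2.imwrite('pics/n5.png',np.hstack([a,b])[:,:,::-1]);s=readout.get_state();print(s['eef_pos'],s['contact_force'],s['time'])
from fit import *
t=np.load('t.npy')
for q in(0,.02,.04,.08):print(q,[(proj(d,arm2w([*t[:3],q],P))[0]-[120,230])*2.5+[400,0] for P in ((.2764,.0405,.0362),(.2806,-.0401,.0378))])
for p in(0,.05,.1,.18):print(p,[((proj(k,arm2w([*t[:3],0],padarm(p)))[0]-o)*2.5+h).round() for k,o,h in((c,[280,260],[0,0]),(d,[120,230],[400,0]))])
```

```text
[ 0.73043962 -0.06395248  0.34610026] [0.98997335 0.32978622 0.10778472] 9.3
0 [array([473.74845059, 222.69138664]), array([515.71197342, 305.24307849])]
0.02 [array([472.31961638, 219.39710511]), array([514.44044842, 302.17365286])]
0.04 [array([471.01303949, 215.99746968]), array([513.29789506, 298.99053634])]
0.08 [array([468.77686984, 208.88363464]), array([511.41045709, 292.283468  ])]
0 [array([215., 286.]), array([591., 190.])]
0.05 [array([215., 295.]), array([590., 195.])]
0.1 [array([215., 303.]), array([589., 199.])]
0.18 [array([216., 316.]), array([588., 206.])]
```

View pics/n5.png

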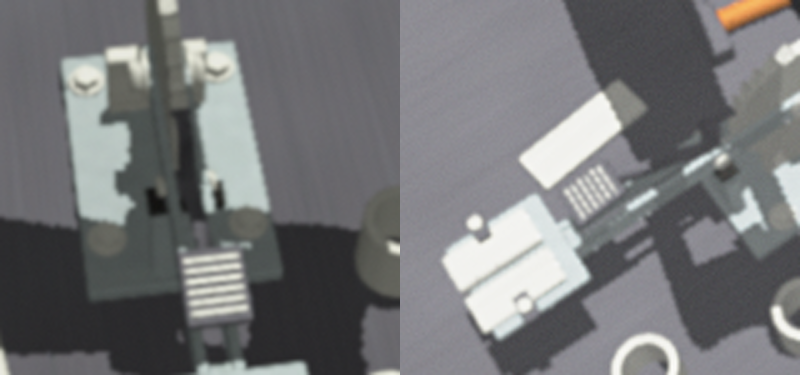

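The knobs at (475,222) and (525,303) match arm ≈ 0. The pad middle at (215,286) in side and (591,191) in scene matches pawl ≈ 0. The robot is clear, so I'm handing in.

```bash
python3 -c "from plant import sign_off; print(sign_off())"
```

```text
the job is handed in; nothing more can be done
None
```

I pressed the thumb pad down with the shut fingertips and pushed the arm along its arc from about 0.71 rad onto its stop. Then I lifted straight off, moved the tool away and handed the job in at about 9.3 s. No verdict was reported.

**Pawl on the way down:** The camera and fingertip position put it at about 0.16–0.18 rad when the arm was at about 0.59 rad. That is above the 0.15 limit, but only by about my measurement error of 2 mm on the pad.

**Stop:** The force rose to about 18 N with almost no further motion, so the arm was on it.

**Last picture:** The arm reads within about 0.02 rad of level and the pawl about 0, so it had sprung home. One coupon clamp knob was about 9 px off its predicted column in the enlarged picture; its row, which is what tracks the angle, agreed.

**Loose pieces:** I never went near them, but I did not measure their positions afterwards. The contact force at the end was sensor noise only, about 1 N.

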